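# Offer a projector module up to an open headlamp

### The job

Tip the loose lid of the grey storage tub well up (some 15 degrees) by its tab, with the edge opposite the tab still resting on the tub, then lift it off and lay it flat, tab up, in the middle of the cork pad. Take the projector module out of the tub, carry it over the clutter and into the open back of the headlamp shell, and hold it there, upright, with its lens centred about 1 cm above the round bore of the steel bracket, its long mounting flange in line with the two brass studs, so that a colleague can plug in its lead. Finish while still holding it still in the gripper: never let the module touch the headlamp, and leave the other things on the bench where they are.

Things in the scene. Friction and masses are not known exactly. Their poses are not given: they have to be found in the camera images.
- tub: Fixed grey plastic storage tub, open-topped under its lid, outside 128 (x) by 138 (y) by 82 mm high, walls 4 mm, floor 4 mm thick. Origin: centre of its underside, z up; -x is its front, the side where the lid's tab is. It stands on one side of the bench and the headlamp on the other; which is which varies.
- lid_center (a point): Loose grey lid lying on the tub's rim: plate 144 (x) by 154 (y) by 4 mm, about 0.16 kg, with locating ribs on its underside that hang 5 mm down into the mouth with 3.5 mm play. This point: centre of the plate's underside, level with the tub's rim while shut; axes as the tub's while shut. Laid flat on the pad, it rests on its ribs, so this point is then 5 mm above the pad.
- lid_tab (a point): Centre of the upright tab on the lid's front edge, 62 mm in -x from the lid's centre: 10 mm thick (x), 30 mm wide (y), standing from the plate's top face to 40 mm above the lid's underside; this point is 22 mm above the underside. Grip it across its 30 mm width. Axes as the lid's.
- lid_back_edge (a point): Middle of the lid's edge opposite the tab (lower corner), 72 mm in +x from the lid's centre; it rests on the tub's rim, and is the line about which the lid tips.
- module_center (a point): LED projector module, about 0.3 kg, standing lens down on the tub's floor under the lid. This point: on its axis, half-way up, 34 mm above its underside. From below: round lens drum 50 mm diameter, 24 mm high; rectangular aluminium flange 90 (x) by 56 (y) by 4 mm; finned heatsink block 50 (x) by 36 (y) by 40 mm high, its top 68 mm above the underside. Grip the heatsink across its 36 mm (y). z up. A half turn about z makes no difference.
- lens_face (a point): Centre of the module's lens face, its underside, 34 mm below its centre; axes as the module's.
- bore (a point): Headlamp shell, fixed, lying open back up: black open-topped box 190 (x) by 160 (y) by 72 mm high with 5 mm walls, with two small ears beyond its ends, in it a level steel bracket plate with its top face 50 mm above the bench and a 62 mm round through bore. This point: centre of the bore, level with the plate's top face; z up; x along the shell's length and the line of the two brass studs (5 mm diameter, 12 mm tall, 37 mm either side of the bore's centre).
- pad_top (a point): Centre of the top face of the cork pad, 190 by 190 by 4 mm, fixed flat on the bench, in the middle towards the far side, clear for the lid. z up.
- carton: Bystander and obstacle: cardboard carton 85 by 85 mm, 115 mm high, standing between tub and headlamp. Origin: centre of its underside.
- drill: Bystander: cordless drill lying on its side, 235 mm long, 60 mm high, far left of the bench. Origin on the bench below its barrel.
- screwdriver: Bystander: screwdriver lying beyond the pad.
- pliers: Bystander: pliers lying far right, 165 mm long.
- tape: Bystander: roll of black tape 60 mm diameter, 19 mm high, far side, left of the pad.
- tape_measure: Bystander: tape measure 66 by 34 by 62 mm high, far right. Origin: centre of its underside.
- socket: Bystander: steel socket 22 mm diameter, 26 mm high, between carton and pad.
- screw_jar: Bystander: small glass jar 52 mm diameter, 60 mm high, just right of the pad.
Things that resemble listed ones, but are neither listed nor needed, are in the scene too. Leave any green look-alike of the tub alone.

How it is judged:
By the outcome, as a careful person would: the job done as asked, in the order asked, and still so for the second after the job is handed in, while the arm keeps its last pose, push and grip.
It also fails if it takes over 61 s, if anything falls off the work surface, if the arm or the gripper's body presses on something with over 40 N, if the wrist force passes 120 N, or if a joint passes its speed limit or range.

### The arm

A 6-joint arm with a two-finger parallel gripper is mounted at the origin on the work surface. World frame = base frame: x ahead of the robot, y to its left, z up, the work surface at z = 0. Lengths are in m, angles in degrees, forces in N, time in s.
With the tool pointing down it reaches from about 0.3 to 0.775 m from the base axis. Payload 14.6 kg.
Tool frame: the origin (TCP) lies midway between the tips of the shut fingers; the grasp point (between the pads) lies r.grip_depth behind it (r.grip_depth is the distance from the TCP to the grasp point, in m); z points along the fingers, y is the line along which they close (so a half turn about z gives the same grasp; the last joint's range is limited). The gripper opens to 94 mm and grips with 3 to 60 N. Pads are 16 mm wide; open, the fingers measure 119 mm over their backs; the gripper's body (75 mm by 177 mm) begins 78 mm behind the grasp point.
Start: joints at [-71.54, 17.183, 87.147, -0, 75.671, -3.816], TCP at [0.208, -0.509, 0.18] pointing down, gripper open.
Joint ranges: [-173.82, 173.82], [-45.26, 126.66], [13.44, 144.39], [-59.66, 239.66], [0, 175.72], [-146.38, 146.38]. Speed limits (degrees/s): [127.2, 127.2, 147.25, 180, 180, 180].

### API

Orientations are given as [roll, pitch, yaw] about the fixed x, y, z axes, in that order (R = Rz(yaw) Ry(pitch) Rx(roll)).
In Python, from workcell import r gives the robot as it stands. The module is installed in compiled form; this text tells all that it offers.
- The arm moves only by the tool servo_tool, never from a script. Its argument "steps" is a list of rows, each a list of 7 numbers: the shift along the tool's x, y, z in units of 30 cm (1.0 is 30 cm), then the turn, a rotation vector about the tool's x, y, z in units of 180 degrees (1.0 is 180 degrees), then the gripper's target within -1 to 1 (shut at 1, half-way at 0, fully open at -1). A call has exactly 10 rows; each row shifts and turns the commanded pose from where the row before left it, along the tool's axes as they then stand; what a row does not reach is not made up. A row lasts 1/12 s, in which the tool goes at most 41.7 mm and 7.16 degrees, less where a joint would pass 70% of its speed; a pose out of reach is approached as far as the arm can. A call with a number of a shift or a turn outside -1 to 1 is refused whole. A call with a gripper value outside its range is refused whole. The fingers move at their own pace and stop on an object; "squeeze" is the grip in N (left out, the last holds). Time passes only in rows, so rows that do not move let the fingers close, or fill a call up. It gives the time, the measured TCP pose, the force, the opening and the grip force at its end, in the units of the state.
- r.get_obs(): the state, without advancing time (a new reading comes with each control period).
- r.get_image(name): name is "scene" or "side" or "wrist"; returns a dict with "img" (400x640x3 uint8, red, green, blue), "mtx" (3x3 intrinsics, pixels), "k1" (the pictures are not rectified: a ray, as slopes to the right and down, at radius r is drawn at 1 + k1 r^2 times it, then the intrinsics apply), "world_from_camera" (4x4, takes a point from camera to world coordinates). Camera axes: x right, y down, z forward; pixel columns grow to the right and rows downward; lengths in m; the calibration is good to about 2 mm. A picture is of the moment at which its call begins. There is no depth.
- r.finish_job(): hands the job in; it is judged then, once.
Trained networks look in the newest picture that a camera, given by its name, has taken for a name from the list of things; names that differ only in an ending like _2 or _b are one class to them, and where a whole thing is asked for, a point or a joint stands for the part that bears it (a point fixed in the world has none). Each returns a list of dicts, best first, with "p" (0 to 1); they miss things now and then, are a little off and sometimes report something else, mostly with a low value. They report only what shows in the picture. A call takes as long as a camera call. They do not tell look-alikes from the thing itself.
- r.outline_of(camera, query): "region" (400x640 bool, what is visible of it) and "box" ([centre column, centre row, width, height] in pixels, round what is visible of it).
- r.mark_of(camera, query): "pixel" ([column, row] in pixels: a listed point, or the origin of a listed thing).
The state is a dict: "time_s": time; "qpos": joint angles; "qd": joint speeds; "effort": joint torques, N m; "tcp_pos": TCP position; "ee_rot": TCP orientation; "force": force on the tool from outside, world axes, zero at the start; "torque": the same for the moment, N m; "grip_width": finger opening in m; "finger_force": force on a finger pad.
Only numpy, scipy, OpenCV 4.12 (cv2) and the standard library are available. Lean on these libraries where they do the work, as an engineer would, in place of code of your own. Each camera call takes 0.05 s, during which the arm holds its last target. There are 200 camera calls.

## Working session

There is one attempt and no reset: what is moved stays moved. The work goes in short steps, Python scripts to look and compute and a tool call to move; the robot and the scene stay as the last step left them, time stands still between calls to the robot, and variables do not carry over. Pictures are saved under pics/ and viewed, at most 10 in all, crops included, and the job is handed in when it is done.

Besides the shell and the picture viewer there is one more tool, called as a command line: name --pt "numbers of a row" for each row, then --argument value for the rest. servo_tool: Moves the arm, as the interface text tells. Its arguments: {"type":"object","properties":{"steps":{"type":"array","items":{"type":"array","items":{"type":"number","minimum":-1,"maximum":1}}},"squeeze":{"type":"number"}},"required":["steps"]}

```bash
mkdir -p pics; cat > h.py <<'E'
import numpy as np, cv2
from workcell import r
from scipy.spatial.transform import Rotation as R
def pt(c,px,z):
    k=c["mtx"];d=[(px[0]-k[0,2])/k[0,0],(px[1]-k[1,2])/k[1,1]]
    d=np.array(d);u=d.copy()
    for _ in range(20): u=d/(1+c["k1"]*(u@u))
    T=c["world_from_camera"];v=T[:3,:3]@np.array([u[0],u[1],1.]);o=T[:3,3]
    return o+v*(z-o[2])/v[2]
def proj(c,P):
    T=c["world_from_camera"];q=T[:3,:3].T@(np.array(P)-T[:3,3]);u=q[:2]/q[2]
    u=u*(1+c["k1"]*(u@u));k=c["mtx"];return np.array([u[0]*k[0,0]+k[0,2],u[1]*k[1,1]+k[1,2]])
def save(n,img): cv2.imwrite("pics/"+n,img[:,:,::-1])
E
python3 - <<'E'
from h import *
Z=dict(tub=0,lid_center=.082,lid_tab=.104,lid_back_edge=.082,bore=.05,pad_top=.004,carton=0,screw_jar=0,socket=0)
print(r.grip_depth)
o=r.get_obs();print({k:np.round(v,3).tolist() for k,v in o.items()})
ims=[]
for cam in("scene","side"):
    c=r.get_image(cam);ims.append(c["img"]);save(cam+"0.png",c["img"])
    print(cam,c["world_from_camera"][:3,3].round(3),c["mtx"][0,0],c["k1"])
    for n,z in Z.items():
        for m in r.mark_of(cam,n)[:3]: print(cam,n,round(m["p"],2),np.round(m["pixel"]),pt(c,m["pixel"],z).round(3))
E
```

```text
0.0188
{'time_s': 0.0, 'qpos': [-71.539, 17.216, 87.18, -0.002, 75.671, -3.817], 'qd': [0.01, -0.099, 0.06, -0.054, 0.045, 0.078], 'effort': [0.0, -53.181, -35.274, 0.071, 0.024, -0.0], 'tcp_pos': [0.208, -0.509, 0.18], 'ee_rot': [-179.933, -0.003, 22.279], 'force': [-0.211, 0.716, -0.5], 'torque': [0.014, 0.01, -0.005], 'finger_force': 0.0, 'grip_width': 0.094}
scene [1.305 0.383 0.75 ] 388.65751530154995 0.00331178641204756
scene tub 0.88 [468. 206.] [0.283 0.458 0.   ]
scene tub 0.68 [398. 226.] [0.452 0.282 0.   ]
scene lid_center 0.64 [401. 205.] [0.46  0.281 0.082]
scene lid_center 0.15 [229. 271.] [ 0.836 -0.028  0.082]
scene lid_tab 0.88 [400. 184.] [0.397 0.262 0.104]
scene lid_tab 0.47 [163. 230.] [ 0.798 -0.236  0.104]
scene lid_back_edge 0.58 [401. 223.] [0.531 0.297 0.082]
scene lid_back_edge 0.57 [324. 298.] [0.826 0.199 0.082]
scene lid_back_edge 0.54 [400. 187.] [0.379 0.259 0.082]
scene bore 0.94 [228. 174.] [ 0.468 -0.268  0.05 ]
scene bore 0.61 [232. 274.] [ 0.819 -0.036  0.05 ]
scene carton 0.77 [314. 196.] [0.409 0.004 0.   ]
scene screw_jar 0.83 [218. 237.] [ 0.683 -0.173 -0.   ]
scene screw_jar 0.16 [272. 252.] [ 0.678 -0.007  0.   ]
scene socket 0.36 [299. 220.] [0.536 0.007 0.   ]
side [0.023 1.023 0.736] 392.23160589180515 -0.000770449341225093
side tub 0.86 [332. 342.] [ 0.287  0.462 -0.   ]
side tub 0.76 [310. 272.] [0.453 0.275 0.   ]
side lid_center 0.9 [308. 249.] [0.458 0.28  0.082]
side lid_tab 0.71 [328. 247.] [0.402 0.269 0.104]
side lid_back_edge 0.84 [281. 244.] [0.534 0.295 0.082]
side bore 0.59 [375. 181.] [ 0.47  -0.254  0.05 ]
side pad_top 0.92 [297. 208.] [0.665 0.002 0.004]
side carton 0.78 [360. 231.] [0.413 0.017 0.   ]
side screw_jar 0.63 [315. 188.] [ 0.687 -0.171  0.   ]
side socket 0.61 [331. 222.] [0.519 0.018 0.   ]
```

View pics/scene0.png

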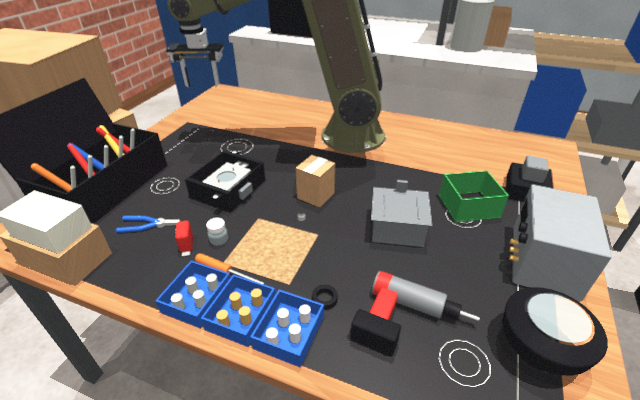

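View pics/side0.png

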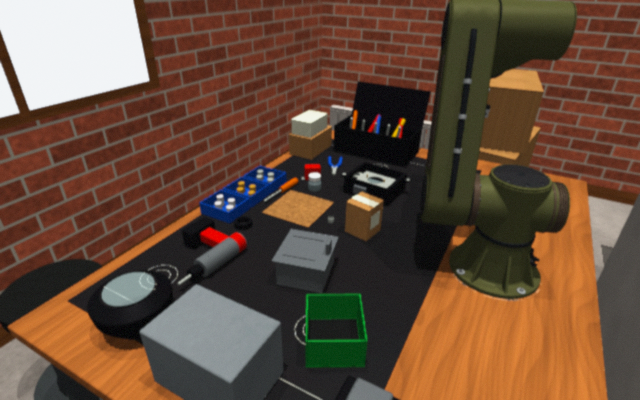

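The scene picture shows the grey tub at (400,205) with its tab at (402,184). Two things could be mistaken for it: the green look-alike at (472,195) and the big grey box at (560,240). The headlamp is at (226,180), with the black organiser at (95,150) as another dark box; the pad is at (272,250) and the carton at (316,182). I choose the lidded grey tub and will check it in one rectified crop, together with the headlamp.

```bash
python3 - <<'E'
from h import *
c=r.get_image("scene")
def warp(cx,cy,z,s=.3,n=400):
    # columns: -y world, rows: -x world (up = +x)
    src=[proj(c,[cx+a*s/2,cy+b*s/2,z]) for a,b in((1,1),(1,-1),(-1,-1),(-1,1))]
    M=cv2.getPerspectiveTransform(np.float32(src),np.float32([[0,0],[n,0],[n,n],[0,n]]))
    return cv2.warpPerspective(c["img"],M,(n,n),flags=cv2.INTER_CUBIC)
save("crop1.png",np.hstack([warp(.46,.28,.086),warp(.47,-.262,.05)]))
for n,z in(("lid_center",.084),("bore",.072),("pad_top",.004),("carton",.115)):
  for cam in("scene","side"):
    cc=c if cam=="scene" else r.get_image("side")
    for m in r.outline_of(cam,n)[:1]:
        ys,xs=np.nonzero(m["region"]);P=np.array([pt(cc,p,z)[:2] for p in zip(xs,ys)],np.float32)
        a=cv2.minAreaRect(P*1000);print(n,cam,round(m["p"],2),m["box"],np.round(a[0],0),np.round(a[1]),round(a[2],1))
E
```

```text
lid_center scene 0.92 [401.9, 203.3, 58.1, 47.2] [442. 275.] [198. 156.] 13.7
lid_center side 0.59 [361.6, 216.4, 38.3, 47.5] [399.  38.] [120. 281.] 17.9
bore scene 0.78 [223.5, 180.0, 76.2, 60.4] [ 507. -241.] [221. 267.] 84.7
bore side 0.76 [376.8, 185.5, 71.7, 45.0] [ 460. -210.] [286. 248.] 86.8
pad_top side 0.56 [298.5, 209.3, 70.2, 36.8] [663.  -8.] [193. 190.] 89.8
carton scene 0.63 [315.1, 184.2, 42.2, 53.9] [477.  30.] [246. 115.] 18.7
carton side 0.94 [363.9, 218.1, 41.6, 47.1] [381.  85.] [113. 268.] 17.9
```

View pics/crop1.png

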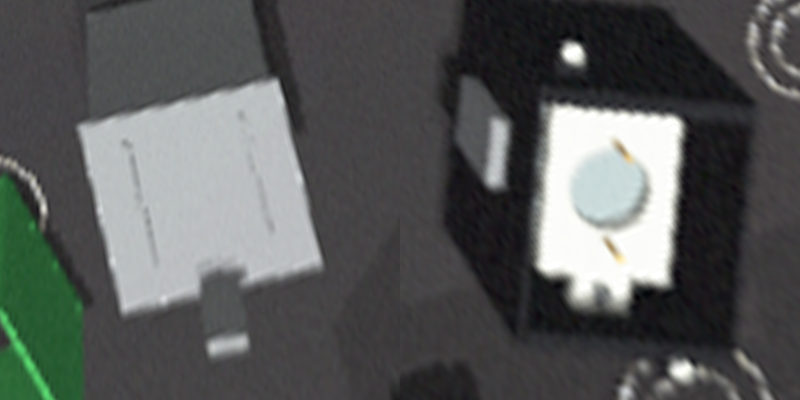

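The left crop shows the grey lid, with corners at (80,125), (275,80), (322,268) and (122,313) and the tab at (225,310). That puts the lid centre near (.461,.280) with yaw about 12.7°. In the right crop the bore is at (610,187), with the studs at about (614,138) and (604,237), so the headlamp yaw is about -6°.

```bash
cat >> h.py <<'E'
def plan(wps,start=None):
    """wps: (xyz, rpy, rows, grip); prints rows in tool axes and units, with rounding fed back"""
    import json
    o=r.get_obs();p,q=start or (o["tcp_pos"],o["ee_rot"])
    p=np.array(p,float);q=R.from_euler("xyz",q,degrees=True);rows=[]
    for x,e,n,g in wps:
        x=np.array(x,float);e=R.from_euler("xyz",e,degrees=True);p0,q0=p,q;w=(q0.inv()*e).as_rotvec()
        for i in range(1,n+1):
            tp=p0+(x-p0)*i/n;tq=q0*R.from_rotvec(w*i/n)
            d=np.round(q.as_matrix().T@(tp-p)/.3,3);t=np.round((q.inv()*tq).as_rotvec()/np.pi,3)
            p=p+q.as_matrix()@d*.3;q=q*R.from_rotvec(t*np.pi)
            rows.append([*(d+0.).tolist(),*(t+0.).tolist(),g])
    while len(rows)%10: rows.append([0,0,0,0,0,0,g])
    for i in range(0,len(rows),10): print(json.dumps(rows[i:i+10]))
    print("end",p.round(4),q.as_euler("xyz",degrees=True).round(2))
E
python3 -c "
from h import *
plan([((.40,-.02,.24),(180,0,16),14,-1),((.385,.24,.22),(180,0,12.7),6,-1)])"
```

```text
[[0.086, -0.09, -0.014, 0.0, 0.0, 0.002, -1], [0.086, -0.091, -0.015, 0.0, 0.0, 0.003, -1], [0.085, -0.092, -0.014, 0.0, 0.0, 0.002, -1], [0.084, -0.093, -0.014, 0.0, 0.0, 0.003, -1], [0.084, -0.093, -0.014, 0.0, 0.0, 0.002, -1], [0.083, -0.093, -0.015, 0.0, 0.0, 0.003, -1], [0.082, -0.095, -0.014, 0.0, 0.0, 0.002, -1], [0.081, -0.095, -0.014, 0.0, 0.0, 0.003, -1], [0.08, -0.095, -0.014, 0.0, 0.0, 0.002, -1], [0.08, -0.096, -0.015, 0.0, 0.0, 0.003, -1]]
[[0.079, -0.097, -0.014, 0.0, 0.0, 0.002, -1], [0.079, -0.098, -0.014, 0.0, 0.0, 0.003, -1], [0.077, -0.098, -0.014, 0.0, 0.0, 0.002, -1], [0.077, -0.099, -0.015, 0.0, 0.0, 0.003, -1], [0.032, -0.141, 0.011, 0.0, 0.0, 0.003, -1], [0.03, -0.141, 0.011, 0.0, 0.0, 0.003, -1], [0.029, -0.142, 0.012, 0.0, 0.0, 0.003, -1], [0.028, -0.142, 0.011, 0.0, 0.0, 0.003, -1], [0.026, -0.142, 0.011, 0.0, 0.0, 0.003, -1], [0.025, -0.143, 0.011, 0.0, 0.0, 0.003, -1]]
end [0.3849 0.2401 0.22  ] [-180.      0.     12.73]
```

servo_tool --pt "0.083 -0.094 -0.02 0 0 0.003 -1" --pt "0.083 -0.094 -0.02 0 0 0.003 -1" --pt "0.083 -0.094 -0.02 0 0 0.003 -1" --pt "0.083 -0.094 -0.02 0 0 0.003 -1" --pt "0.083 -0.094 -0.02 0 0 0.003 -1" --pt "0.083 -0.094 -0.02 0 0 0.003 -1" --pt "0.083 -0.094 -0.02 0 0 0.003 -1" --pt "0.083 -0.094 -0.02 0 0 0.003 -1" --pt "0.083 -0.094 -0.02 0 0 0.003 -1" --pt "0.083 -0.094 -0.02 0 0 0.003 -1"

```text
time_s: 2.48
tcp_pos: [0.3471, -0.1575, 0.2407]
ee_rot: [180.0, -0.0, 16.8]
force: [0.2, -0.5, 0.2]
grip_width: 0.0938
finger_force: 0.0
```

servo_tool --pt "0.078 -0.097 0 0 0 0.003 -1" --pt "0.078 -0.098 0 0 0 0.003 -1" --pt "0.078 -0.098 0 0 0 0.003 -1" --pt "0.078 -0.098 0 0 0 0.003 -1" --pt "0.03 -0.13 0.011 0 0 0.003 -1" --pt "0.03 -0.13 0.011 0 0 0.003 -1" --pt "0.03 -0.13 0.011 0 0 0.003 -1" --pt "0.028 -0.13 0.011 0 0 0.003 -1" --pt "0.026 -0.13 0.011 0 0 0.003 -1" --pt "0.025 -0.13 0.011 0 0 0.003 -1"

```text
time_s: 3.32
tcp_pos: [0.399, 0.2209, 0.2204]
ee_rot: [-180.0, -0.0, 11.5]
force: [1.1, 0.9, 0.7]
grip_width: 0.0936
finger_force: 0.0
```

```bash
python3 - <<'E'
from h import *
o=r.get_obs();print(o["tcp_pos"],o["ee_rot"],o["time_s"])
c=r.get_image("wrist");save("w1.png",c["img"]);print(c["world_from_camera"].round(3))
for n,z in dict(lid_center=.082,lid_tab=.104,lid_back_edge=.082).items():
    for m in r.mark_of("wrist",n)[:2]: print(n,round(m["p"],2),np.round(m["pixel"]),pt(c,m["pixel"],z).round(4))
E
```

```text
[0.39903883 0.2208511  0.22040874] [-1.79991767e+02 -3.51675936e-02  1.14625801e+01] 3.3167
[[ 0.199 -0.94  -0.278  0.481]
 [-0.98  -0.191 -0.057  0.239]
 [ 0.     0.283 -0.959  0.425]
 [ 0.     0.     0.     1.   ]]
lid_center 0.73 [270. 104.] [0.4657 0.2829 0.082 ]
lid_tab 0.68 [273. 174.] [0.4051 0.2677 0.104 ]
lid_back_edge 0.73 [266.  19.] [0.5363 0.2985 0.082 ]
```

View pics/w1.png

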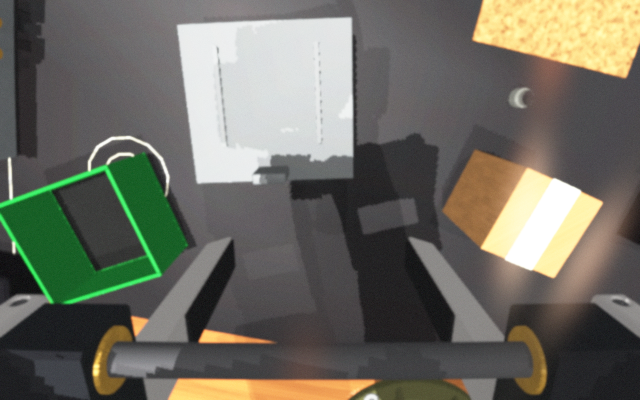

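The wrist picture shows the lid with corners at about (178,24), (352,17), (354,180) and (197,183), and the tab at (271,175). The green look-alike stays clear at (90,220).

```bash
python3 - <<'E'
from h import *
c=r.get_image("wrist")
P=[pt(c,p,.086) for p in((178,24),(352,17),(354,180),(197,183))]
print(np.round(P,4),np.mean(P,0).round(4))
d=[P[0]-P[3],P[1]-P[2]];e=[P[0]-P[1],P[3]-P[2]]
print([np.degrees(np.arctan2(v[1],v[0])).round(1) for v in d],[(np.degrees(np.arctan2(v[1],v[0]))-90).round(1) for v in e],[np.linalg.norm(v).round(4) for v in d+e])
print(pt(c,(271,174),.122),pt(c,(271,184),.122))
m=np.mean([(.4051,.2677),(.4025,.2670)],0)
plan([((.4025,.2672,.15),(180,0,13),6,-1),((.4025,.2672,.092),(180,0,13),4,-1)])
E
```

```text
[[0.5168 0.3717 0.086 ]
 [0.5523 0.2233 0.086 ]
 [0.4108 0.1886 0.086 ]
 [0.3769 0.3391 0.086 ]] [0.4642 0.2807 0.086 ]
[np.float64(13.1), np.float64(13.8)] [np.float64(13.4), np.float64(12.7)] [np.float64(0.1437), np.float64(0.1457), np.float64(0.1526), np.float64(0.1543)]
[0.40904881 0.265763   0.122     ] [0.40021278 0.26429265 0.122     ]
[[0.007, -0.026, 0.039, 0.0, 0.0, -0.001, -1], [0.007, -0.026, 0.039, 0.0, 0.0, -0.002, -1], [0.007, -0.027, 0.039, 0.0, 0.0, -0.001, -1], [0.008, -0.026, 0.039, 0.0, 0.0, -0.002, -1], [0.007, -0.026, 0.039, 0.0, 0.0, -0.001, -1], [0.008, -0.026, 0.039, 0.0, 0.0, -0.001, -1], [0.0, 0.0, 0.048, 0.0, 0.0, 0.0, -1], [0.0, 0.0, 0.049, 0.0, 0.0, 0.0, -1], [0.0, 0.0, 0.048, 0.0, 0.0, 0.0, -1], [0.0, 0.0, 0.049, 0.0, 0.0, 0.0, -1]]
end [0.4025 0.2672 0.0919] [1.7999e+02 1.0000e-02 1.2950e+01]
```

servo_tool --pt "0.008 -0.025 0.039 0 0 -0.001 -1" --pt "0.008 -0.025 0.039 0 0 -0.002 -1" --pt "0.008 -0.026 0.039 0 0 -0.001 -1" --pt "0.008 -0.026 0.039 0 0 -0.002 -1" --pt "0.008 -0.026 0.039 0 0 -0.002 -1" --pt "0.008 -0.026 0.039 0 0 -0.002 -1" --pt "0 0 0.048 0 0 0 -1" --pt "0 0 0.049 0 0 0 -1" --pt "0 0 0.048 0 0 0 -1" --pt "0 0 0.049 0 0 0 -1"

```text
time_s: 4.4
tcp_pos: [0.4042, 0.2666, 0.0911]
ee_rot: [-180.0, -0.0, 13.2]
force: [-0.1, -0.4, -0.1]
grip_width: 0.0939
finger_force: 0.0
```

servo_tool --pt "0 0 0 0 0 0 0.5" --pt "0 0 0 0 0 0 1" --pt "0 0 0 0 0 0 1" --pt "0 0 0 0 0 0 1" --pt "0 0 0 0 0 0 1" --pt "0 0 0 0 0 0 1" --pt "0 0 0 0 0 0 1" --pt "0 0 0 0 0 0 1" --pt "0 0 0 0 0 0 1" --pt "0 0 0 0 0 0 1" --squeeze 50

```text
time_s: 5.23
tcp_pos: [0.404, 0.2669, 0.092]
ee_rot: [-180.0, -0.0, 13.3]
force: [-0.0, 0.3, 0.0]
grip_width: 0.0311
finger_force: 0.5
```

```bash
python3 - <<'E'
from h import *
o=r.get_obs();print({k:np.round(o[k],4) for k in("time_s","tcp_pos","ee_rot","force","torque","grip_width","finger_force")})
L=R.from_euler("z",13.2,degrees=True)
piv=np.array([.5343,.2973,.082]);v=L.inv().apply(o["tcp_pos"]-piv);print(v)
w=[]
for k in range(1,11):
    a=1.6*k;Q=L*R.from_euler("y",a,degrees=True)
    w.append((piv+Q.apply(v),(Q*R.from_euler("xyz",(180,0,0),degrees=True)).as_euler("xyz",degrees=True),1,1))
plan(w)
E
```

```text
{'time_s': np.float64(5.2333), 'tcp_pos': array([0.404 , 0.2669, 0.092 ]), 'ee_rot': array([-1.799994e+02, -2.300000e-03,  1.327820e+01]), 'force': array([-0.0138,  0.3093,  0.0339]), 'torque': array([0.1775, 0.0818, 0.0393]), 'grip_width': np.float64(0.0311), 'finger_force': np.float64(0.5437)}
[-0.13382202  0.00020905  0.00998161]
[[0.001, 0.0, -0.012, 0.0, -0.009, 0.0, 1], [0.001, 0.0, -0.013, 0.0, -0.009, 0.0, 1], [0.001, 0.0, -0.012, 0.0, -0.009, 0.0, 1], [0.001, 0.0, -0.013, 0.0, -0.009, 0.0, 1], [0.001, 0.0, -0.012, 0.0, -0.008, 0.0, 1], [0.002, 0.0, -0.013, 0.0, -0.009, 0.0, 1], [0.001, 0.0, -0.012, 0.0, -0.009, 0.0, 1], [0.001, 0.0, -0.013, 0.0, -0.009, 0.0, 1], [0.001, 0.0, -0.012, 0.0, -0.009, 0.0, 1], [0.001, 0.0, -0.012, 0.0, -0.009, 0.0, 1]]
end [0.4116 0.2688 0.1284] [-180.     16.02   13.28]
```

servo_tool --pt "0 0 0 0 0 0 1" --pt "0 0 0 0 0 0 1" --pt "0 0 0 0 0 0 1" --pt "0.001 0 -0.0117 0 -0.009 0 1" --pt "0.001 0 -0.0117 0 -0.009 0 1" --pt "0.001 0 -0.0117 0 -0.009 0 1" --pt "0.001 0 -0.0117 0 -0.009 0 1" --pt "0.001 0 -0.0117 0 -0.009 0 1" --pt "0.001 0 -0.0117 0 -0.009 0 1" --pt "0.001 0 -0.0117 0 -0.009 0 1"

```text
time_s: 6.07
tcp_pos: [0.408, 0.2679, 0.1163]
ee_rot: [-180.0, 11.4, 13.3]
force: [-1.2, -0.7, -1.1]
grip_width: 0.0285
finger_force: 50.0
```

servo_tool --pt "0.001 0 -0.0117 0 -0.009 0 1" --pt "0.001 0 -0.0117 0 -0.009 0 1" --pt "0.001 0 -0.0117 0 -0.009 0 1" --pt "0 0 0 0 0 0 1" --pt "0 0 0 0 0 0 1" --pt "0 0 0 0 0 0 1" --pt "0 0 0 0 0 0 1" --pt "0 0 0 0 0 0 1" --pt "0 0 0 0 0 0 1" --pt "0 0 0 0 0 0 1"

```text
time_s: 6.9
tcp_pos: [0.4111, 0.2686, 0.1263]
ee_rot: [-180.0, 16.2, 13.3]
force: [0.1, -0.5, -1.4]
grip_width: 0.0283
finger_force: 50.0
```

```bash
python3 - <<'E'
from h import *
o=r.get_obs();print({k:np.round(o[k],4) for k in("time_s","tcp_pos","ee_rot","force","torque","grip_width","finger_force")})
c=r.get_image("side");a=cv2.resize(c["img"][190:310,250:380],None,fx=4,fy=4,interpolation=2)
save("s1.png",a)
for n in("lid_center","lid_tab","lid_back_edge"):
    for m in r.mark_of("side",n)[:1]: print(n,round(m["p"],2),m["pixel"])
for t in(0,8,16):
    L=R.from_euler("z",13.2,degrees=True);Q=L*R.from_euler("y",t,degrees=True)
    pv=np.array([.4642,.2807,.082])+L.apply([.064,0,0])
    print(t,[proj(c,pv+Q.apply(v)).round(1).tolist() for v in([-.064,0,0],[-.126,0,.022],[.008,0,0])])
E
```

```text
{'time_s': np.float64(6.9), 'tcp_pos': array([0.4111, 0.2686, 0.1263]), 'ee_rot': array([-179.9976,   16.1919,   13.2811]), 'force': array([ 0.0512, -0.5419, -1.3922]), 'torque': array([ 0.0286, -0.1656, -0.0241]), 'grip_width': np.float64(0.0283), 'finger_force': np.float64(49.9998)}
lid_center 0.57 [306.2, 241.3]
lid_tab 0.95 [325.3, 235.8]
lid_back_edge 0.79 [283.0, 246.3]
0 [[305.4, 248.7], [327.5, 246.1], [280.7, 244.3]]
8 [[305.2, 246.1], [326.1, 240.6], [280.7, 244.6]]
16 [[304.5, 243.4], [323.8, 235.1], [280.8, 244.9]]
```

View pics/s1.png

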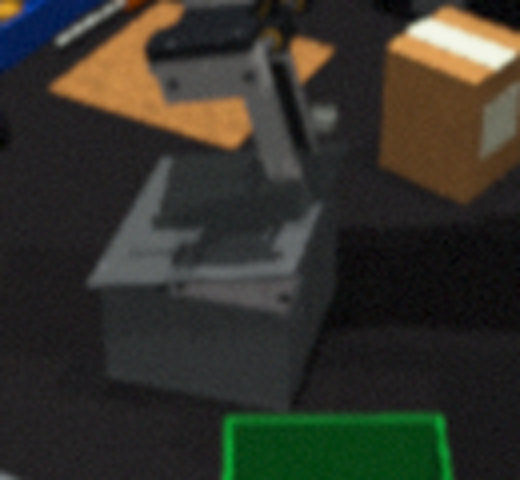

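The side crop shows the lid raised at the tab, with the gripper at (280,130), and its back corner on the rim at (100,285). The marks agree with about 16°. I'll press it gently onto the rim to make sure the edge rests there.

servo_tool --pt "0.001 0 0.002 0 0 0 1" --pt "0.001 0 0.002 0 0 0 1" --pt "0 0 0.002 0 0 0 1" --pt "0 0 0 0 0 0 1" --pt "0 0 0 0 0 0 1" --pt "0 0 0 0 0 0 1" --pt "0 0 0 0 0 0 1" --pt "0 0 0 0 0 0 1" --pt "0 0 0 0 0 0 1" --pt "0 0 0 0 0 0 1"

```text
time_s: 7.93
tcp_pos: [0.4113, 0.2686, 0.1244]
ee_rot: [180.0, 16.2, 13.3]
force: [0.5, -1.0, -0.4]
grip_width: 0.0284
finger_force: 50.0
```

```bash
python3 - <<'E'
from h import *
o=r.get_obs();print({k:np.round(o[k],4) for k in("time_s","tcp_pos","ee_rot","force","torque","finger_force")})
c=r.get_image("scene")
for m in r.mark_of("scene","pad_top")[:2]: print(m["p"],m["pixel"],pt(c,m["pixel"],.004))
pc=np.array([.664,.0,.0])   # pad centre guess
y=0
tc=pc+R.from_euler("z",y,degrees=True).apply([-.060,0,0])
plan([((.414,.269,.24),(180,8,13),5,1),((.45,.2,.24),(180,0,10),3,1),((tc[0]-.01,tc[1],.20),(180,0,y),9,1),((tc[0],tc[1],.14),(180,0,y),3,1)])
E
```

```text
{'time_s': np.float64(7.9333), 'tcp_pos': array([0.4113, 0.2686, 0.1244]), 'ee_rot': array([179.9989,  16.1983,  13.2737]), 'force': array([ 0.4724, -0.9592, -0.3601]), 'torque': array([-0.0039, -0.2596, -0.0426]), 'finger_force': np.float64(49.9998)}
0.97 [273.5, 247.6] [ 0.66594736 -0.0082679   0.004     ]
0.17 [219.5, 242.4] [ 0.70307857 -0.15448063  0.004     ]
[[-0.02, 0.0, -0.075, 0.0, 0.009, 0.0, 1], [-0.017, 0.0, -0.075, 0.0, 0.009, 0.001, 1], [-0.016, 0.001, -0.075, 0.0, 0.009, 0.0, 1], [-0.013, 0.0, -0.076, 0.0, 0.009, 0.0, 1], [-0.011, 0.0, -0.076, 0.0, 0.01, 0.001, 1], [0.022, 0.084, -0.003, 0.001, 0.015, 0.005, 1], [0.022, 0.083, -0.002, 0.0, 0.014, 0.006, 1], [0.025, 0.083, -0.001, 0.001, 0.015, 0.005, 1], [0.04, 0.082, 0.015, 0.0, 0.0, 0.006, 1], [0.041, 0.082, 0.014, 0.0, 0.0, 0.006, 1]]
[[0.042, 0.08, 0.015, 0.0, 0.0, 0.007, 1], [0.045, 0.08, 0.015, 0.0, 0.0, 0.006, 1], [0.046, 0.079, 0.014, 0.0, 0.0, 0.006, 1], [0.047, 0.078, 0.015, 0.0, 0.0, 0.006, 1], [0.049, 0.077, 0.014, 0.0, 0.0, 0.006, 1], [0.051, 0.076, 0.015, 0.0, 0.0, 0.007, 1], [0.052, 0.075, 0.015, 0.0, 0.0, 0.006, 1], [0.011, 0.0, 0.067, 0.0, 0.0, 0.0, 1], [0.011, 0.0, 0.066, 0.0, 0.0, 0.0, 1], [0.011, 0.001, 0.067, 0.0, 0.0, 0.0, 1]]
end [ 6.040e-01 -1.000e-04  1.399e-01] [-1.7991e+02  1.0000e-02 -5.0000e-02]
```

Resting is confirmed, since the load dropped to about 0.4 N. I'll lift it off and carry it.

servo_tool --pt "-0.02 0 -0.075 0 0.009 0 1" --pt "-0.017 0 -0.075 0 0.009 0.001 1" --pt "-0.016 0 -0.075 0 0.009 0 1" --pt "-0.013 0 -0.076 0 0.009 0 1" --pt "-0.011 0 -0.076 0 0.01 0.001 1" --pt "0.022 0.083 -0.002 0 0.015 0.005 1" --pt "0.022 0.083 -0.002 0 0.014 0.006 1" --pt "0.025 0.083 -0.001 0 0.015 0.005 1" --pt "0.04 0.082 0.015 0 0 0.006 1" --pt "0.041 0.082 0.014 0 0 0.006 1"

```text
time_s: 8.87
tcp_pos: [0.482, 0.155, 0.2318]
ee_rot: [179.7, -0.1, 7.9]
force: [0.3, 0.7, -1.7]
grip_width: 0.0282
finger_force: 50.0
```

servo_tool --pt "0.042 0.08 0.015 0 0 0.007 1" --pt "0.045 0.08 0.015 0 0 0.006 1" --pt "0.046 0.079 0.014 0 0 0.006 1" --pt "0.047 0.078 0.015 0 0 0.006 1" --pt "0.049 0.077 0.014 0 0 0.006 1" --pt "0.051 0.076 0.015 0 0 0.007 1" --pt "0.052 0.075 0.015 0 0 0.006 1" --pt "0.011 0 0.067 0 0 0 1" --pt "0.011 0 0.067 0 0 0 1" --pt "0.011 0 0.067 0 0 0 1"

```text
time_s: 9.7
tcp_pos: [0.6041, -0.0002, 0.1398]
ee_rot: [179.7, -0.0, -0.1]
force: [0.6, 0.2, -2.5]
grip_width: 0.0288
finger_force: 50.0
```

```bash
python3 - <<'E'
from h import *
o=r.get_obs();print({k:np.round(o[k],4) for k in("time_s","tcp_pos","ee_rot","force","torque","grip_width")})
c=r.get_image("wrist");s=r.get_image("scene");T=r.get_image("side")
a=cv2.resize(T["img"][130:270,220:400],None,fx=2.2,fy=2.2);b=c["img"]
A=np.zeros((560,640,3),np.uint8);A[:240]=b[:240];a=a[:308,:320]
A[250:250+a.shape[0],:a.shape[1]]=a;b2=cv2.resize(s["img"][170:300,200:340],(320,297));A[250:547,320:640]=b2
save("lid1.png",A)
for cam,cc in(("scene",s),("side",T),("wrist",c)):
  for n in("lid_center","lid_tab","lid_back_edge","pad_top"):
    for m in r.mark_of(cam,n)[:1]: print(cam,n,round(m["p"],2),np.round(m["pixel"],1),pt(cc,m["pixel"],.004).round(4))
tc=o["tcp_pos"];Q=R.from_euler("xyz",o["ee_rot"],degrees=True)*R.from_euler("x",180,degrees=True)
for dp in(0,4,-4):
  q=Q*R.from_euler("y",dp,degrees=True)
  print(dp,[proj(cc,tc+q.apply(v)).round(1).tolist() for cc in(s,T,c) for v in([.062,0,-.01],[.134,0,-.01])])
E
```

```text
{'time_s': np.float64(9.7), 'tcp_pos': array([ 6.041e-01, -2.000e-04,  1.398e-01]), 'ee_rot': array([ 1.797473e+02, -2.710000e-02, -7.520000e-02]), 'force': array([ 0.6495,  0.2149, -2.4949]), 'torque': array([ 0.041 ,  0.1055, -0.0315]), 'grip_width': np.float64(0.0288)}
scene lid_center 0.96 [271.1 216.1] [ 0.5525 -0.0743  0.004 ]
scene lid_tab 0.61 [283.3 193.5] [ 0.4401 -0.0891  0.004 ]
scene lid_back_edge 0.76 [256.7 234.1] [ 0.6362 -0.0761  0.004 ]
scene pad_top 0.87 [272.4 249.7] [ 0.6741 -0.0074  0.004 ]
side lid_center 0.79 [297.4 181.7] [ 0.771  -0.1752  0.004 ]
side lid_tab 0.92 [314.9 175.9] [ 0.7356 -0.2566  0.004 ]
side lid_back_edge 0.88 [282.4 176.1] [ 0.851  -0.1869  0.004 ]
side pad_top 0.77 [295.  207.4] [6.735e-01 2.000e-04 4.000e-03]
wrist lid_center 0.83 [319.  136.3] [0.6512 0.0013 0.004 ]
wrist lid_tab 0.76 [316.9 244.7] [0.5398 0.0036 0.004 ]
wrist lid_back_edge 0.79 [318.5   6. ] [0.7637 0.0016 0.004 ]
0 [[272.5, 212.6], [258.3, 230.9], [296.3, 176.5], [278.8, 171.8], [322.4, 134.2], [322.7, 1.4]]
4 [[272.8, 213.7], [258.9, 233.6], [296.5, 177.7], [279.1, 174.3], [322.3, 134.9], [322.6, 7.5]]
-4 [[272.2, 211.4], [257.9, 228.1], [296.1, 175.4], [278.6, 169.4], [322.4, 134.0], [322.9, -3.9]]
```

View pics/lid1.png

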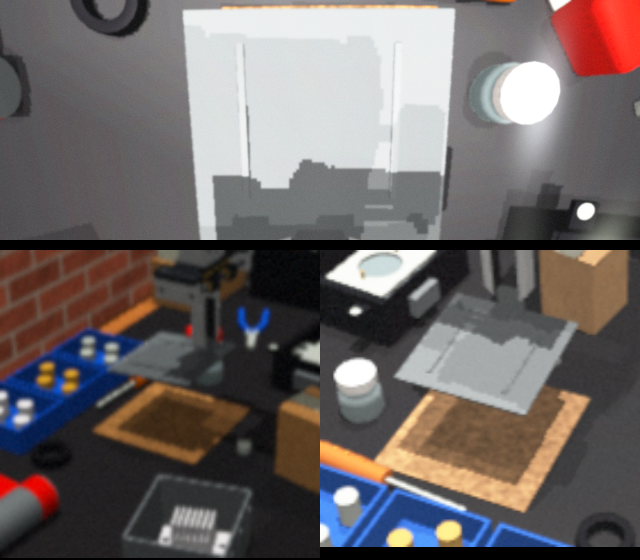

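The picture shows the held lid with its back corners at (183,10) and (455,8), level apart from a droop of about 4°. The pad is under it, and the open tub in the side view shows the finned module at (190,530). I'll fit the pad from the first, unobstructed picture.

```bash
python3 - <<'E'
from h import *
for cam in("scene","side"):
    im=cv2.imread(f"pics/{cam}0.png");c=r.get_image(cam)
    h=cv2.cvtColor(im,cv2.COLOR_BGR2HSV);m=cv2.inRange(h,(8,50,90),(25,255,255))
    n,l,s,ce=cv2.connectedComponentsWithStats(m,connectivity=4)
    k=l[int(proj(c,(.665,0,.004))[1]),int(proj(c,(.665,0,.004))[0])]
    ct,_=cv2.findContours((l==k).astype(np.uint8),0,1);ct=max(ct,key=cv2.contourArea)
    P=np.array([pt(c,p,.004)[:2] for p in ct[:,0]],np.float32)*1000
    print(cam,k,s[k],[np.round(v,1) for v in cv2.minAreaRect(P)])
c=r.get_image("scene");P=np.array([pt(c,p,.004)[:2] for p in((315.9,234.3),(290.6,282.9),(226.3,262.8))]);print(P,(P[0]+P[2])/2)
E
```

```text
scene 301 [ 194  218  125   67 4093] [array([677.6, -51.1]), array([213.4, 273.7]), np.float64(0.2)]
side 2964 [ 262  190   71   37 1531] [array([666. , -10.5]), array([196. , 197.2]), np.float64(0.2)]
[[ 0.57555336  0.07791439]
 [ 0.7582791   0.08584972]
 [ 0.7603303  -0.09640299]] [ 0.66794183 -0.0092443 ]
```

```bash
python3 - <<'E'
from h import *
plan([((.605,-.008,.06),(180,-4,0),7,1),((.605,-.008,.03),(180,-4,0),3,1)])
E
```

```text
[[0.0, 0.004, 0.039, 0.0, 0.003, 0.0, 1], [0.001, 0.003, 0.038, 0.0, 0.003, 0.0, 1], [-0.001, 0.004, 0.039, 0.001, 0.003, 0.0, 1], [0.0, 0.004, 0.038, 0.0, 0.004, 0.0, 1], [-0.002, 0.004, 0.039, 0.0, 0.003, 0.0, 1], [-0.001, 0.004, 0.038, 0.0, 0.003, 0.0, 1], [-0.002, 0.004, 0.039, 0.0, 0.003, 0.0, 1], [-0.002, 0.0, 0.033, 0.0, 0.0, 0.0, 1], [-0.003, 0.0, 0.033, 0.0, 0.0, 0.0, 1], [-0.002, 0.0, 0.033, 0.0, 0.0, 0.0, 1]]
end [ 0.605  -0.0081  0.0301] [ 1.7992e+02 -4.0100e+00 -2.0000e-02]
```

servo_tool --pt "0 0.004 0.039 0 0.003 0 1" --pt "0.001 0.003 0.038 0 0.003 0 1" --pt "-0.001 0.004 0.039 0.001 0.003 0 1" --pt "0 0.004 0.038 0 0.004 0 1" --pt "-0.002 0.004 0.039 0 0.003 0 1" --pt "-0.001 0.004 0.038 0 0.003 0 1" --pt "-0.002 0.004 0.039 0 0.003 0 1" --pt "-0.002 0 0.033 0 0 0 1" --pt "-0.003 0 0.033 0 0 0 1" --pt "-0.002 0 0.033 0 0 0 1"

```text
time_s: 11.43
tcp_pos: [0.6051, -0.0081, 0.0295]
ee_rot: [179.9, -4.0, -0.0]
force: [0.0, 0.8, -1.4]
grip_width: 0.0283
finger_force: 50.0
```

servo_tool --pt "0 0 0.008 0 0 0 1" --pt "0 0 0.008 0 0 0 1" --pt "0 0 0.008 0 0 0 1" --pt "0 0 0.006 0 0 0 1" --pt "0 0 0.004 0 0 0 1" --pt "0 0 0 0 0 0 1" --pt "0 0 0 0 0 0 1" --pt "0 0 0 0 0 0 1" --pt "0 0 0 0 0 0 1" --pt "0 0 0 0 0 0 1"

```text
time_s: 12.27
tcp_pos: [0.6058, -0.0082, 0.0201]
ee_rot: [179.9, -4.0, -0.0]
force: [-1.2, -0.3, -2.4]
grip_width: 0.0284
finger_force: 50.0
```

```bash
python3 - <<'E'
from h import *
o=r.get_obs();print({k:np.round(o[k],4) for k in("time_s","tcp_pos","ee_rot","force","torque","grip_width")})
c=r.get_image("wrist")
for n in("lid_center","lid_back_edge"):
    for m in r.mark_of("wrist",n)[:1]: print(n,m["p"],np.round(m["pixel"],1),pt(c,m["pixel"],.009))
print(proj(c,o["tcp_pos"]+[.134,0,-.01]),proj(c,o["tcp_pos"]+[.134,0,-.015]))
E
```

```text
{'time_s': np.float64(12.2667), 'tcp_pos': array([ 0.6058, -0.0082,  0.0201]), 'ee_rot': array([ 1.799161e+02, -4.030500e+00, -2.090000e-02]), 'force': array([-1.1839, -0.3215, -2.4232]), 'torque': array([-0.0114,  0.1351, -0.0091]), 'grip_width': np.float64(0.0284)}
lid_center 0.64 [315.4 133.5] [ 0.66861112 -0.00395545  0.009     ]
lid_back_edge 0.81 [319.6   6.1] [ 0.74091787 -0.00651471  0.009     ]
[322.51676121   7.60747153] [322.43221553  10.28053314]
```

servo_tool --pt "0 0 0.003 0 0 0 1" --pt "0 0 0.003 0 0 0 1" --pt "0 0 0.003 0 0 0 1" --pt "0 0 0 0 0 0 1" --pt "0 0 0 0 0 0 1" --pt "0 0 0 0 0 0 1" --pt "0 0 0 0 0 0 1" --pt "0 0 0 0 0 0 1" --pt "0 0 0 0 0 0 1" --pt "0 0 0 0 0 0 1"

```text
time_s: 13.25
tcp_pos: [0.6063, -0.0082, 0.019]
ee_rot: [179.9, -4.1, -0.0]
force: [-9.3, 0.0, 17.9]
grip_width: 0.0282
finger_force: 50.0
```

servo_tool --pt "0 0 -0.005 0 0 0 1" --pt "0 0 0 0 0 0 1" --pt "0 0 0 0 0 0 0" --pt "0 0 0 0 0 0 -0.3" --pt "0 0 0 0 0 0 -1" --pt "0 0 0 0 0 0 -1" --pt "0 0 0 0 0 0 -1" --pt "0 0 0 0 0 0 -1" --pt "0.005 0 -0.067 0 0 0 -1" --pt "0.005 0 -0.067 0 0 0 -1" --squeeze 10

```text
time_s: 14.08
tcp_pos: [0.6052, -0.0081, 0.0585]
ee_rot: [179.9, -3.9, -0.0]
force: [0.7, -0.2, 0.7]
grip_width: 0.0797
finger_force: 0.0
```

```bash
python3 - <<'E'
from h import *
o=r.get_obs();print(o["tcp_pos"],o["ee_rot"],o["grip_width"],o["time_s"])
c=r.get_image("wrist")
for n,z in(("lid_center",.009),("lid_back_edge",.009),("lid_tab",.031)):
    for m in r.mark_of("wrist",n)[:1]: print(n,m["p"],np.round(m["pixel"],1),pt(c,m["pixel"],z).round(4))
for cam in("side",):
    s=r.get_image(cam);save("side2.png",cv2.resize(s["img"][150:320,240:400],None,fx=3,fy=3,interpolation=2))
    for n,z in(("lid_center",.009),("lid_tab",.031),("module_center",.038)):
        for m in r.mark_of(cam,n)[:1]: print(cam,n,m["p"],np.round(m["pixel"],1),pt(s,m["pixel"],z).round(4))
plan([((.60,.0,.23),(180,0,0),5,-1),((.43,.22,.24),(180,0,13),8,-1),((.39,.245,.24),(180,0,13),7,-1)])
E
```

```text
[ 0.60524402 -0.0080507   0.05854673] [ 1.79926758e+02 -3.87630357e+00 -1.73839635e-02] 0.07965214757447263 14.0833
lid_center 0.82 [316.4 134.7] [ 0.6659 -0.0042  0.009 ]
lid_back_edge 0.86 [322.2  26.9] [ 0.7383 -0.0082  0.009 ]
lid_tab 0.59 [317.9 227.3] [ 0.6032 -0.0053  0.031 ]
side lid_center 0.93 [299.1 207.7] [0.6553 0.0017 0.009 ]
side lid_tab 0.56 [317.7 204.4] [ 0.5912 -0.0193  0.031 ]
side module_center 0.73 [308.7 262.5] [0.454  0.2805 0.038 ]
[[0.004, -0.005, -0.115, 0.0, -0.004, 0.0, -1], [0.003, -0.005, -0.114, 0.0, -0.005, 0.0, -1], [0.001, -0.006, -0.115, 0.0, -0.004, 0.0, -1], [-0.001, -0.005, -0.115, 0.0, -0.004, 0.0, -1], [-0.002, -0.005, -0.114, 0.0, -0.005, 0.0, -1], [-0.071, -0.092, -0.004, 0.0, 0.0, -0.009, -1], [-0.068, -0.093, -0.005, 0.0, 0.0, -0.009, -1], [-0.066, -0.096, -0.004, 0.0, 0.0, -0.009, -1], [-0.062, -0.097, -0.004, 0.0, 0.0, -0.009, -1], [-0.06, -0.099, -0.004, 0.0, 0.0, -0.009, -1]]
[[-0.058, -0.101, -0.005, 0.0, 0.0, -0.009, -1], [-0.054, -0.102, -0.004, 0.0, 0.0, -0.009, -1], [-0.051, -0.104, -0.004, 0.0, 0.0, -0.009, -1], [-0.016, -0.016, 0.0, 0.0, 0.0, 0.0, -1], [-0.016, -0.016, 0.0, 0.0, 0.0, 0.0, -1], [-0.016, -0.016, 0.0, 0.0, 0.0, 0.0, -1], [-0.016, -0.015, 0.0, 0.0, 0.0, 0.0, -1], [-0.016, -0.016, 0.0, 0.0, 0.0, 0.0, -1], [-0.016, -0.016, 0.0, 0.0, 0.0, 0.0, -1], [-0.016, -0.016, 0.0, 0.0, 0.0, 0.0, -1]]
end [0.3899 0.245  0.2399] [1.7993e+02 5.0000e-02 1.2940e+01]
```

View pics/side2.png

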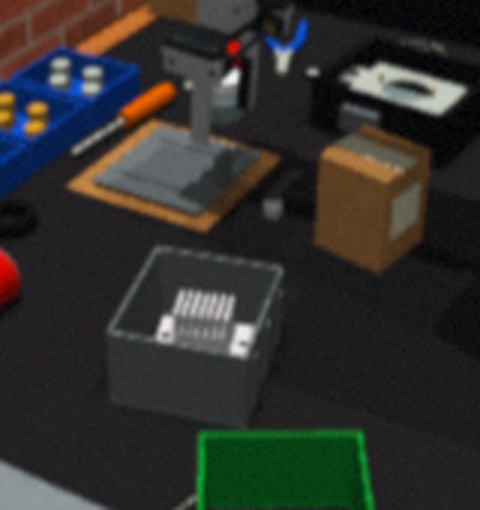

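The side crop shows the lid lying flat in the middle of the pad at (180,170). The module is in the open tub at (205,320), with its flange ends at (163,330) and (240,340).

servo_tool --pt "0.004 -0.005 -0.115 0 -0.004 0 -1" --pt "0.003 -0.005 -0.115 0 -0.005 0 -1" --pt "0.001 -0.005 -0.115 0 -0.004 0 -1" --pt "-0.001 -0.005 -0.115 0 -0.004 0 -1" --pt "-0.002 -0.005 -0.115 0 -0.005 0 -1" --pt "-0.071 -0.092 -0.004 0 0 -0.009 -1" --pt "-0.068 -0.093 -0.005 0 0 -0.009 -1" --pt "-0.066 -0.096 -0.004 0 0 -0.009 -1" --pt "-0.062 -0.097 -0.004 0 0 -0.009 -1" --pt "-0.06 -0.099 -0.004 0 0 -0.009 -1"

```text
time_s: 15.32
tcp_pos: [0.4927, 0.1381, 0.2369]
ee_rot: [179.9, 0.0, 8.1]
force: [1.0, 0.4, -0.7]
grip_width: 0.0939
finger_force: 0.0
```

servo_tool --pt "-0.058 -0.101 -0.005 0 0 -0.009 -1" --pt "-0.054 -0.102 -0.004 0 0 -0.009 -1" --pt "-0.051 -0.104 -0.004 0 0 -0.009 -1" --pt "-0.016 -0.016 0 0 0 0 -1" --pt "-0.016 -0.016 0 0 0 0 -1" --pt "-0.016 -0.016 0 0 0 0 -1" --pt "-0.016 -0.016 0 0 0 0 -1" --pt "-0.016 -0.016 0 0 0 0 -1" --pt "-0.016 -0.016 0 0 0 0 -1" --pt "-0.016 -0.016 0 0 0 0 -1"

```text
time_s: 16.15
tcp_pos: [0.3897, 0.2449, 0.241]
ee_rot: [179.9, -0.0, 12.9]
force: [1.2, 0.0, -0.1]
grip_width: 0.0938
finger_force: 0.0
```

```bash
python3 - <<'E'
from h import *
o=r.get_obs();print(o["tcp_pos"],o["ee_rot"],o["time_s"])
c=r.get_image("wrist");save("w2.png",cv2.resize(c["img"][0:240,120:440],None,fx=2.4,fy=2.4,interpolation=2))
for n,z in dict(module_center=.038,lens_face=.004,tub=0).items():
    for m in r.mark_of("wrist",n)[:2]: print(n,round(m["p"],2),np.round(m["pixel"],1),pt(c,m["pixel"],z).round(4))
E
```

```text
[0.38967909 0.24491925 0.24101877] [ 1.79902332e+02 -2.65719775e-02  1.28863686e+01] 16.15
module_center 0.76 [303.   99.8] [0.4636 0.2817 0.038 ]
lens_face 0.46 [496.3 189.9] [0.4098 0.0151 0.004 ]
tub 0.91 [142.  204.2] [0.2862 0.463  0.    ]
```

View pics/w2.png

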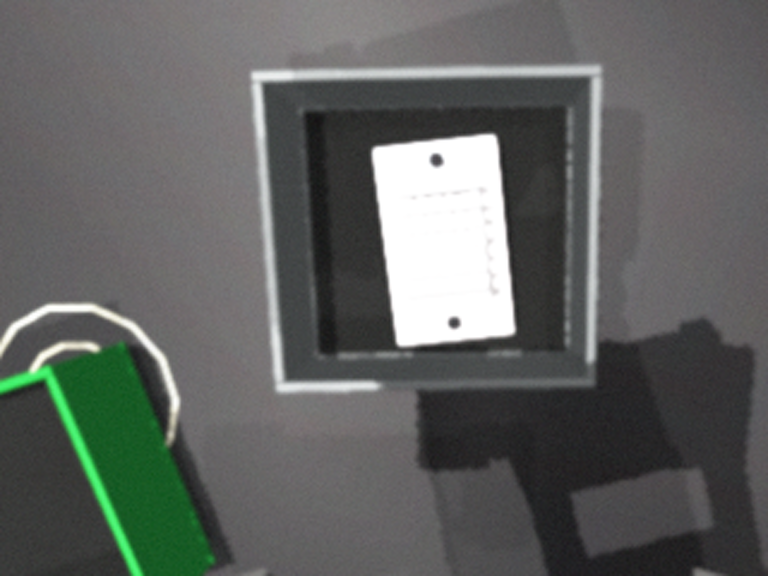

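The crop shows the module's flange with corners at (373,148), (497,135), (515,334) and (398,347), and holes at (436,160) and (454,323). I'll compute its pose and the approach from these.

```bash
python3 - <<'E'
from h import *
c=r.get_image("wrist")
f=lambda x,y,z:pt(c,(120+x/2.4,y/2.4),z)
P=[f(*p,.032) for p in((373,148),(497,135),(515,334),(398,347))];C=np.mean(P,0)
H=[f(*p,.032) for p in((436,160),(454,323))]
a=lambda v:np.degrees(np.arctan2(v[1],v[0])).round(1)
print(C.round(4),np.mean(H,0).round(4),a(P[0]-P[3]),a(P[1]-P[2]),a(H[0]-H[1]),a(P[0]-P[1])-90,a(P[3]-P[2])-90,[np.linalg.norm(P[i]-P[i-1]).round(4) for i in range(4)])
T=[f(*p,.082) for p in((254,75),(600,69),(594,384),(277,390))];print("tub",np.mean(T,0).round(4))
y=a(H[0]-H[1]);m=(C+np.mean(H,0))/2
plan([((m[0],m[1],.15),(180,0,y),6,-0.3),((m[0],m[1],.0385),(180,0,y),7,-0.3)])
E
```

```text
[0.4627 0.2785 0.032 ] [0.4628 0.2789 0.032 ] 18.7 18.8 18.9 18.5 19.299999999999997 [np.float64(0.0912), np.float64(0.0568), np.float64(0.0905), np.float64(0.0569)]
tub [0.4654 0.2836 0.082 ]
[[0.043, -0.009, 0.051, 0.0, 0.0, -0.006, -0.3], [0.044, -0.009, 0.05, 0.0, 0.0, -0.005, -0.3], [0.044, -0.008, 0.051, 0.0, 0.0, -0.006, -0.3], [0.044, -0.007, 0.051, 0.0, 0.0, -0.005, -0.3], [0.044, -0.006, 0.05, 0.0, 0.0, -0.006, -0.3], [0.044, -0.006, 0.051, 0.001, 0.0, -0.005, -0.3], [0.0, 0.0, 0.053, 0.0, 0.0, 0.0, -0.3], [0.0, 0.0, 0.053, 0.0, 0.0, 0.0, -0.3], [0.0, 0.0, 0.053, 0.0, 0.0, 0.0, -0.3], [0.0, 0.0, 0.053, 0.0, 0.0, 0.0, -0.3]]
[[0.0, 0.001, 0.053, 0.0, 0.0, 0.0, -0.3], [0.0, 0.0, 0.054, 0.0, 0.0, 0.0, -0.3], [0.0, 0.0, 0.053, 0.0, 0.0, 0.0, -0.3], [0, 0, 0, 0, 0, 0, -0.3], [0, 0, 0, 0, 0, 0, -0.3], [0, 0, 0, 0, 0, 0, -0.3], [0, 0, 0, 0, 0, 0, -0.3], [0, 0, 0, 0, 0, 0, -0.3], [0, 0, 0, 0, 0, 0, -0.3], [0, 0, 0, 0, 0, 0, -0.3]]
end [0.4628 0.2787 0.0384] [-1.7992e+02 -4.0000e-02  1.8870e+01]
```

servo_tool --pt "0.043 -0.009 0.051 0 0 -0.006 -0.3" --pt "0.044 -0.009 0.05 0 0 -0.005 -0.3" --pt "0.044 -0.008 0.051 0 0 -0.006 -0.3" --pt "0.044 -0.007 0.051 0 0 -0.005 -0.3" --pt "0.044 -0.006 0.05 0 0 -0.006 -0.3" --pt "0.044 -0.006 0.051 0 0 -0.005 -0.3" --pt "0 0 0.053 0 0 0 -0.3" --pt "0 0 0.053 0 0 0 -0.3" --pt "0 0 0.053 0 0 0 -0.3" --pt "0 0 0.053 0 0 0 -0.3"

```text
time_s: 17.23
tcp_pos: [0.4629, 0.2785, 0.0853]
ee_rot: [179.9, -0.0, 18.9]
force: [0.1, 0.7, -0.7]
grip_width: 0.0611
finger_force: 0.0
```

servo_tool --pt "0 0.001 0.053 0 0 0 -0.3" --pt "0 0 0.054 0 0 0 -0.3" --pt "0 0 0.053 0 0 0 -0.3" --pt "0 0 0 0 0 0 -0.3" --pt "0 0 0 0 0 0 1" --pt "0 0 0 0 0 0 1" --pt "0 0 0 0 0 0 1" --pt "0 0 0 0 0 0 1" --pt "0 0 0 0 0 0 1" --pt "0 0 0 0 0 0 1" --squeeze 40

```text
time_s: 18.07
tcp_pos: [0.4633, 0.2786, 0.0391]
ee_rot: [179.9, -0.1, 18.9]
force: [0.9, -1.0, 6.1]
grip_width: 0.0351
finger_force: 40.0
```

servo_tool --pt "0 0 0 0 0 0 1" --pt "0 0 0 0 0 0 1" --pt "0 0 0 0 0 0 1" --pt "0 0 0 0 0 0 1" --pt "0 0 -0.01 0 0 0 1" --pt "0 0 -0.04 0 0 0 1" --pt "0 0 -0.08 0 0 0 1" --pt "0 0 -0.12 0 0 0 1" --pt "0 0 -0.13 0 0 0 1" --pt "0 0 -0.13 0 0 0 1"

```text
time_s: 18.9
tcp_pos: [0.4619, 0.2784, 0.1936]
ee_rot: [179.9, 0.0, 18.9]
force: [0.6, 0.3, -3.6]
grip_width: 0.0354
finger_force: 40.0
```

```bash
python3 - <<'E'
from h import *
o=r.get_obs();print({k:np.round(o[k],4) for k in("time_s","tcp_pos","ee_rot","force","torque","grip_width","finger_force")})
plan([((.45,.22,.24),(180,0,17),3,1),((.40,-.02,.26),(180,0,5),8,1),((.40,-.22,.26),(180,0,-6),9,1)])
E
```

```text
{'time_s': np.float64(18.9), 'tcp_pos': array([0.4619, 0.2784, 0.1936]), 'ee_rot': array([1.79900e+02, 1.74000e-02, 1.88823e+01]), 'force': array([ 0.5971,  0.2777, -3.5596]), 'torque': array([ 0.0172, -0.0628, -0.0468]), 'grip_width': np.float64(0.0354), 'finger_force': np.float64(39.9946)}
[[-0.034, 0.057, -0.051, 0.0, 0.0, 0.003, 1], [-0.033, 0.058, -0.052, 0.0, 0.0, 0.004, 1], [-0.032, 0.058, -0.051, 0.001, 0.0, 0.003, 1], [-0.049, 0.089, -0.008, 0.0, 0.0, 0.008, 1], [-0.047, 0.091, -0.009, 0.0, 0.0, 0.009, 1], [-0.045, 0.092, -0.008, 0.0, 0.0, 0.008, 1], [-0.042, 0.093, -0.009, 0.0, 0.0, 0.009, 1], [-0.039, 0.094, -0.008, 0.0, 0.0, 0.008, 1], [-0.037, 0.095, -0.009, 0.0, 0.0, 0.008, 1], [-0.035, 0.096, -0.008, 0.0, 0.0, 0.009, 1]]
[[-0.032, 0.097, -0.009, 0.0, 0.0, 0.008, 1], [-0.006, 0.074, 0.0, 0.0, 0.0, 0.007, 1], [-0.005, 0.074, 0.0, 0.0, 0.0, 0.007, 1], [-0.004, 0.074, 0.0, 0.0, 0.0, 0.006, 1], [-0.001, 0.074, 0.0, 0.0, 0.0, 0.007, 1], [-0.001, 0.074, 0.0, 0.0, 0.0, 0.007, 1], [0.002, 0.074, 0.0, 0.0, 0.0, 0.007, 1], [0.003, 0.074, -0.001, 0.0, 0.0, 0.007, 1], [0.005, 0.074, 0.0, 0.0, 0.0, 0.006, 1], [0.006, 0.074, 0.0, 0.0, 0.0, 0.007, 1]]
end [ 0.4001 -0.22    0.2601] [-1.7993e+02  4.0000e-02 -5.9600e+00]
```

servo_tool --pt "-0.034 0.057 -0.051 0 0 0.003 1" --pt "-0.033 0.058 -0.052 0 0 0.004 1" --pt "-0.032 0.058 -0.051 0 0 0.003 1" --pt "-0.049 0.089 -0.008 0 0 0.008 1" --pt "-0.047 0.091 -0.009 0 0 0.009 1" --pt "-0.045 0.092 -0.008 0 0 0.008 1" --pt "-0.042 0.093 -0.009 0 0 0.009 1" --pt "-0.039 0.094 -0.008 0 0 0.008 1" --pt "-0.037 0.095 -0.009 0 0 0.008 1" --pt "-0.035 0.096 -0.008 0 0 0.009 1"

```text
time_s: 19.73
tcp_pos: [0.4059, 0.0092, 0.2565]
ee_rot: [179.9, -0.1, 6.4]
force: [1.0, -0.4, -2.5]
grip_width: 0.0354
finger_force: 40.0
```

servo_tool --pt "-0.032 0.097 -0.009 0 0 0.008 1" --pt "-0.006 0.074 0 0 0 0.007 1" --pt "-0.005 0.074 0 0 0 0.007 1" --pt "-0.004 0.074 0 0 0 0.006 1" --pt "-0.001 0.074 0 0 0 0.007 1" --pt "0 0.074 0 0 0 0.007 1" --pt "0.002 0.074 0 0 0 0.007 1" --pt "0.003 0.074 0 0 0 0.007 1" --pt "0.005 0.074 0 0 0 0.006 1" --pt "0.006 0.074 0 0 0 0.007 1"

```text
time_s: 20.57
tcp_pos: [0.4005, -0.2206, 0.2593]
ee_rot: [179.9, -0.1, -6.0]
force: [0.7, 0.4, -1.9]
grip_width: 0.0355
finger_force: 40.0
```

```bash
python3 - <<'E'
from h import *
o=r.get_obs();print({k:np.round(o[k],4) for k in("time_s","tcp_pos","ee_rot","force","grip_width")})
c=r.get_image("wrist");save("w3.png",c["img"])
for n,z in dict(bore=.05).items():
    for m in r.mark_of("wrist",n)[:2]: print(n,round(m["p"],2),np.round(m["pixel"],1),pt(c,m["pixel"],z).round(4))
zf=o["tcp_pos"][2]-.035
for n,z in dict(module_center=zf+.034,lens_face=zf).items():
    for m in r.mark_of("wrist",n)[:1]: print(n,round(m["p"],2),np.round(m["pixel"],1),pt(c,m["pixel"],z).round(4))
E
```

```text
{'time_s': np.float64(20.5667), 'tcp_pos': array([ 0.4005, -0.2206,  0.2593]), 'ee_rot': array([ 1.799253e+02, -7.620000e-02, -6.012900e+00]), 'force': array([ 0.7249,  0.4149, -1.9456]), 'grip_width': np.float64(0.0355)}
bore 0.82 [351.7  96.4] [ 0.48   -0.2637  0.05  ]
bore 0.73 [109.3  10.9] [ 0.597  -0.0132  0.05  ]
module_center 0.97 [320.6 236.4] [ 0.4005 -0.2195  0.2583]
```

View pics/w3.png

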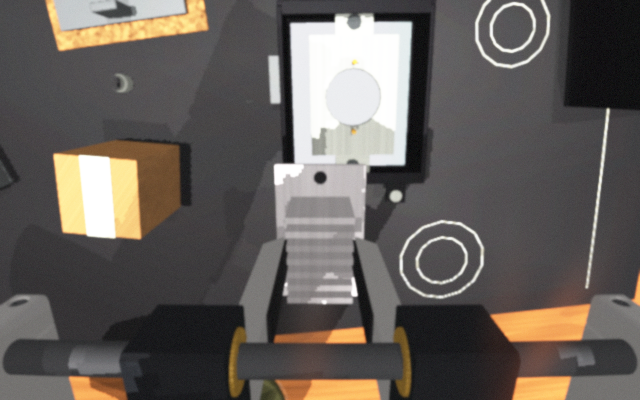

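The wrist picture shows the held module at (320,237), the bore at (352,97) and the studs at (353,63) and (353,132). I'll refine these with sub-pixel fits.

```bash
python3 - <<'E'
from h import *
c=r.get_image("wrist");im=c["img"]
h=cv2.cvtColor(im,cv2.COLOR_RGB2HSV)
m=((h[...,1]>90)&(h[...,0]>10)&(h[...,0]<35)&(h[...,2]>80)).astype(np.uint8);m[:45]=0;m[150:]=0;m[:,:330]=0;m[:,380:]=0
n,l,s,ce=cv2.connectedComponentsWithStats(m);print(s[1:].tolist(),ce[1:].round(1).tolist())
# radial edges of the bore
g=cv2.cvtColor(im,cv2.COLOR_RGB2GRAY).astype(float);g=cv2.GaussianBlur(g,(0,0),1);P=[]
for a in np.radians(np.arange(0,360,4)):
    rr=np.arange(20,36,.25);x=352+rr*np.cos(a);y=97+rr*np.sin(a)
    v=cv2.remap(g.astype(np.float32),x.astype(np.float32)[None],y.astype(np.float32)[None],1)[0]
    k=np.argmax(np.abs(np.gradient(v)));P.append((x[k],y[k]))
P=np.array(P,np.float32);W=np.array([pt(c,p,.05)[:2] for p in P])
from scipy.optimize import least_squares
f=least_squares(lambda q:np.hypot(*(W-q[:2]).T)-q[2],[.48,-.265,.031],loss="soft_l1",f_scale=.001)
print("bore fit",f.x.round(4),np.median(abs(f.fun)).round(4))
# shell rim and plate edges: yaw
for y in(30,60,90,120,150):
    d=np.abs(np.gradient(g[y]));print(y,[int(i) for i in np.argsort(-d) if 270<i<440][:10],end=' ')
for p in((353,63),(353,132)):print(pt(c,p,.056))
# held module: flange outline
z=r.get_obs()["tcp_pos"][2]-.035+.028
for p in((275,165),(366,166),(320,177)):print(pt(c,p,z).round(4))
E
```

```text
[[354, 60, 4, 4, 13], [352, 129, 5, 5, 18]] [[355.4, 61.6], [354.2, 131.1]]
bore fit [ 0.4798 -0.2651  0.0311] 0.0005
30 [291, 412, 290, 413, 292, 411, 414, 289, 293, 410] 60 [292, 411, 291, 410, 412, 279, 280, 293, 290, 278] 90 [293, 292, 410, 409, 281, 280, 411, 291, 294, 271] 120 [293, 408, 294, 407, 409, 292, 295, 410, 406, 291] 150 [406, 294, 295, 407, 405, 293, 296, 408, 313, 312] [ 0.51474375 -0.26632683  0.056     ]
[ 0.44121374 -0.2604644   0.056     ]
[ 0.4471 -0.1957  0.2519]
[ 0.4408 -0.2503  0.2519]
[ 0.4369 -0.2219  0.2519]
```

```bash
python3 - <<'E'
from h import *
plan([((.392,-.2585,.13),(180,0,-5.5),7,1)])
E
```

```text
[[-0.002, 0.019, 0.061, 0.0, 0.0, 0.0, 1], [-0.003, 0.019, 0.062, 0.0, 0.0, -0.001, 1], [-0.002, 0.019, 0.061, 0.0, 0.0, 0.0, 1], [-0.002, 0.019, 0.062, 0.0, 0.0, 0.0, 1], [-0.003, 0.019, 0.061, 0.0, 0.0, -0.001, 1], [-0.002, 0.019, 0.061, 0.0, 0.0, 0.0, 1], [-0.002, 0.019, 0.062, 0.0, 0.0, 0.0, 1], [0, 0, 0, 0, 0, 0, 1], [0, 0, 0, 0, 0, 0, 1], [0, 0, 0, 0, 0, 0, 1]]
end [ 0.3921 -0.2586  0.13  ] [ 1.7994e+02 -6.0000e-02 -5.5900e+00]
```

servo_tool --pt "-0.002 0.019 0.061 0 0 0 1" --pt "-0.003 0.019 0.061 0 0 -0.001 1" --pt "-0.002 0.019 0.061 0 0 0 1" --pt "-0.002 0.019 0.061 0 0 0 1" --pt "-0.003 0.019 0.061 0 0 -0.001 1" --pt "-0.002 0.019 0.061 0 0 0 1" --pt "-0.002 0.019 0.061 0 0 0 1" --pt "0 0 0 0 0 0 1" --pt "0 0 0 0 0 0 1" --pt "0 0 0 0 0 0 1"

```text
time_s: 21.65
tcp_pos: [0.3929, -0.2588, 0.1319]
ee_rot: [179.9, -0.1, -5.6]
force: [0.9, -0.1, -2.5]
grip_width: 0.0355
finger_force: 40.0
```

```bash
python3 - <<'E'
from h import *
from scipy.optimize import least_squares
o=r.get_obs();print({k:np.round(o[k],4) for k in("time_s","tcp_pos","ee_rot","force","grip_width")})
c=r.get_image("wrist");im=c["img"];T=c["world_from_camera"]
T0=np.eye(4);T0[:3,:3]=R.from_euler("xyz",o["ee_rot"],degrees=True).as_matrix();T0[:3,3]=o["tcp_pos"]
save("w4.png",im[0:330,140:500])
for m in r.mark_of("wrist","bore")[:1]: px=np.array(m["pixel"]);print(m["p"],px,pt(c,px,.05))
g=cv2.GaussianBlur(cv2.cvtColor(im,cv2.COLOR_RGB2GRAY).astype(np.float32),(0,0),1)
e=proj(c,(.4798,-.2651,.05));Rr=abs(proj(c,(.4798,-.2341,.05))[0]-e[0]);print(e,Rr)
for it in range(2):
    P=[]
    for a in np.radians(np.arange(0,360,4)):
        rr=np.arange(.75,1.2,.01)*Rr;x=(px[0]+rr*np.cos(a)).astype(np.float32);y=(px[1]+rr*np.sin(a)).astype(np.float32)
        v=cv2.remap(g,x[None],y[None],1)[0];k=np.argmax(np.abs(np.gradient(v)))
        if y.min()>1:P.append((x[k],y[k]))
    W=np.array([pt(c,p,.05)[:2] for p in P])
    f=least_squares(lambda q:np.hypot(*(W-q[:2]).T)-q[2],[.48,-.265,.031],loss="soft_l1",f_scale=.0007);px=proj(c,[*f.x[:2],.05])
    print("bore",f.x.round(4),np.median(abs(f.fun)).round(4),px)
h=cv2.cvtColor(im,cv2.COLOR_RGB2HSV)
m=((h[...,1]>90)&(h[...,0]>10)&(h[...,0]<35)&(h[...,2]>80)).astype(np.uint8);m[:,:int(px[0]-25)]=0;m[:,int(px[0]+25):]=0;m[int(px[1]+70):]=0
n,l,s,ce=cv2.connectedComponentsWithStats(m);print(s[1:].tolist(),ce[1:].round(1).tolist(),[pt(c,p,.056).round(4).tolist() for p in ce[1:]])
t=o["tcp_pos"];z=t[2]-.035
Q=R.from_euler("z",o["ee_rot"][2],degrees=True)
for v in((.045,.028,-.007),(.045,-.028,-.007),(.037,0,-.007),(-.025,0,.033),(.025,.018,.033),(.025,-.018,.033)):print(v,proj(c,t+Q.apply(v)).round(1))
E
```

```text
{'time_s': np.float64(21.65), 'tcp_pos': array([ 0.3929, -0.2588,  0.1319]), 'ee_rot': array([ 1.798828e+02, -1.392000e-01, -5.559200e+00]), 'force': array([ 0.8846, -0.1438, -2.4941]), 'grip_width': np.float64(0.0355)}
0.95 [318.9  95.5] [ 0.47707759 -0.26484388  0.05      ]
[318.88894254  91.83979515] 39.73838994508981
bore [ 0.4792 -0.2649  0.0315] 0.0002 [318.74426694  92.69936342]
bore [ 0.4792 -0.2649  0.0315] 0.0002 [318.76900528  92.69912011]
[[316, 37, 6, 7, 37], [316, 139, 7, 8, 42]] [[318.7, 40.1], [319.3, 142.5]] [[0.5161, -0.2685, 0.056], [0.4416, -0.2617, 0.056]]
(0.045, 0.028, -0.007) [276.1 162.9]
(0.045, -0.028, -0.007) [368.9 162.9]
(0.037, 0, -0.007) [322.5 175.9]
(-0.025, 0, 0.033) [322.9 301.5]
(0.025, 0.018, 0.033) [287.9 215.7]
(0.025, -0.018, 0.033) [358.4 215.7]
```

View pics/w4.png

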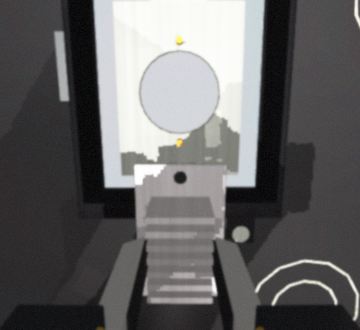

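The crop shows the held module's flange front corners at (134,164) and (227,165), the bore at (179,92), and the studs at (179,40) and (179,142). The prediction is off by about 2 px right and 1.5 px up, so I correct the target to TCP (.4804,-.2663) with yaw about -5.3°.

```bash
python3 - <<'E'
from h import *
plan([((.4804,-.2663,.130),(180,0,-5.3),6,1),((.4804,-.2663,.110),(180,0,-5.3),4,1)])
E
```

```text
[[0.049, -0.001, 0.001, 0.0, 0.0, 0.0, 1], [0.049, 0.0, 0.001, 0.0, 0.0, 0.0, 1], [0.048, -0.001, 0.002, 0.0, 0.0, -0.001, 1], [0.049, -0.001, 0.001, 0.0, -0.001, 0.0, 1], [0.049, 0.0, 0.001, 0.001, 0.0, 0.0, 1], [0.049, -0.001, 0.001, 0.0, 0.0, 0.0, 1], [0.0, 0.0, 0.017, 0.0, 0.0, 0.0, 1], [0.0, 0.0, 0.016, 0.0, 0.0, 0.0, 1], [0.0, 0.0, 0.017, 0.0, 0.0, 0.0, 1], [0.0, 0.001, 0.016, 0.0, 0.0, 0.0, 1]]
end [ 0.4805 -0.2665  0.1101] [-1.7995e+02  2.0000e-02 -5.3800e+00]
```

servo_tool --pt "0.049 -0.001 0.001 0 0 0 1" --pt "0.049 0 0.001 0 0 0 1" --pt "0.048 -0.001 0.001 0 0 -0.001 1" --pt "0.049 -0.001 0.001 0 -0.001 0 1" --pt "0.049 0 0.001 0.001 0 0 1" --pt "0.049 -0.001 0.001 0 0 0 1" --pt "0 0 0.017 0 0 0 1" --pt "0 0 0.016 0 0 0 1" --pt "0 0 0.016 0 0 0 1" --pt "0 0 0.01 0 0 0 1"

```text
time_s: 22.58
tcp_pos: [0.4792, -0.2661, 0.1105]
ee_rot: [-179.9, 0.2, -5.4]
force: [0.1, 0.2, -3.6]
grip_width: 0.0355
finger_force: 40.0
```

```bash
python3 - <<'E'
from h import *
o=r.get_obs();print({k:np.round(o[k],4) for k in("time_s","tcp_pos","ee_rot","force","grip_width")})
z=o["tcp_pos"][2]
for cam in("scene","side"):
    c=r.get_image(cam)
    for n,zz in(("module_center",z-.001),("lens_face",z-.035)):
        for m in r.mark_of(cam,n)[:1]: print(cam,n,round(m["p"],2),np.round(m["pixel"],1),pt(c,m["pixel"],zz).round(4),proj(c,[*o["tcp_pos"][:2],zz]).round(1))
plan([((.4804,-.2663,.095),(180,0,-5.3),5,1)])
E
```

```text
{'time_s': np.float64(22.5833), 'tcp_pos': array([ 0.4792, -0.2661,  0.1105]), 'ee_rot': array([-1.798788e+02,  1.536000e-01, -5.428600e+00]), 'force': array([ 0.0524,  0.1733, -3.5872]), 'grip_width': np.float64(0.0355)}
scene module_center 0.77 [223.1 162.9] [ 0.4921 -0.2594  0.1095] [223.6 160.3]
scene lens_face 0.77 [227.1 164.9] [ 0.4543 -0.2752  0.0755] [225.3 169.6]
side module_center 0.54 [376.  164.7] [ 0.4792 -0.2721  0.1095] [375.4 165.3]
side lens_face 0.69 [373.6 173.7] [ 0.4816 -0.2613  0.0755] [374.7 173.4]
[[0.0, 0.0, 0.011, 0.0, 0.0, 0.0, 1], [0.001, 0.0, 0.011, 0.0, 0.0, 0.0, 1], [0.0, 0.0, 0.011, 0.0, 0.0, 0.0, 1], [0.0, -0.001, 0.011, 0.0, 0.0, -0.001, 1], [0.001, 0.0, 0.011, -0.001, 0.0, 0.0, 1], [0, 0, 0, 0, 0, 0, 1], [0, 0, 0, 0, 0, 0, 1], [0, 0, 0, 0, 0, 0, 1], [0, 0, 0, 0, 0, 0, 1], [0, 0, 0, 0, 0, 0, 1]]
end [ 0.4805 -0.2662  0.0949] [ 1.7991e+02  9.0000e-02 -5.2600e+00]
```

servo_tool --pt "0.001 0 0.009 0 0 0 1" --pt "0.001 0 0.009 0 0 0 1" --pt "0 0 0.009 0 0 0 1" --pt "0 0 0.009 0 0 0 1" --pt "0 0 0.008 0 0 0 1" --pt "0 0 0 0 0 0 1" --pt "0 0 0 0 0 0 1" --pt "0 0 0 0 0 0 1" --pt "0 0 0 0 0 0 1" --pt "0 0 0 0 0 0 1"

```text
time_s: 23.72
tcp_pos: [0.4805, -0.2664, 0.098]
ee_rot: [-179.9, 0.1, -5.4]
force: [0.1, 0.1, -2.4]
grip_width: 0.0357
finger_force: 40.0
```

```bash
python3 - <<'E'
from h import *
o=r.get_obs();print({k:np.round(o[k],4) for k in("time_s","tcp_pos","ee_rot","force","torque","grip_width")})
c=r.get_image("scene");save("s9.png",c["img"])
for n,z in(("lid_center",.009),("lid_tab",.031),("lid_back_edge",.009)):
    for m in r.mark_of("scene",n)[:1]: print(n,m["p"],pt(c,m["pixel"],z).round(4))
w=r.get_image("wrist")
h=cv2.cvtColor(w["img"],cv2.COLOR_RGB2GRAY);Q=R.from_euler("z",o["ee_rot"][2],degrees=True)
for n in("module_center","lens_face"):
    for m in r.mark_of("wrist",n)[:1]: print(n,m["p"],m["pixel"],proj(w,o["tcp_pos"]+[0,0,-.001]))
E
```

```text
{'time_s': np.float64(23.7167), 'tcp_pos': array([ 0.4805, -0.2664,  0.098 ]), 'ee_rot': array([-1.799033e+02,  1.044000e-01, -5.420100e+00]), 'force': array([ 0.1053,  0.12  , -2.4354]), 'torque': array([ 0.0095, -0.0514, -0.0143]), 'grip_width': np.float64(0.0357)}
lid_center 0.97 [ 0.662  -0.0105  0.009 ]
lid_tab 0.62 [ 0.6059 -0.0062  0.031 ]
lid_back_edge 0.93 [ 0.7316 -0.0199  0.009 ]
module_center 0.56 [319.9, 235.5] [322.38228084 236.17825563]
```

servo_tool --pt "0 0 0.003 0 0 0 1" --pt "0 0 0.003 0 0 0 1" --pt "0 0 0.003 0 0 0 1" --pt "0 0 0 0 0 0 1" --pt "0 0 0 0 0 0 1" --pt "0 0 0 0 0 0 1" --pt "0 0 0 0 0 0 1" --pt "0 0 0 0 0 0 1" --pt "0 0 0 0 0 0 1" --pt "0 0 0 0 0 0 1"

```text
time_s: 24.9
tcp_pos: [0.4805, -0.2664, 0.0952]
ee_rot: [-179.9, 0.1, -5.4]
force: [1.0, 0.4, -2.1]
grip_width: 0.0357
finger_force: 40.0
```

```bash
python3 - <<'E'
from h import *
o=r.get_obs();print({k:np.round(o[k],4) for k in("time_s","tcp_pos","ee_rot","force","grip_width","finger_force")})
if abs(o["tcp_pos"][2]-.095)<.0015 and o["force"][2]<0: print(r.finish_job())
E
```

```text
{'time_s': np.float64(24.9), 'tcp_pos': array([ 0.4805, -0.2664,  0.0952]), 'ee_rot': array([-1.798975e+02,  1.133000e-01, -5.422400e+00]), 'force': array([ 1.0232,  0.3904, -2.0515]), 'grip_width': np.float64(0.0357), 'finger_force': np.float64(39.9948)}
the job is handed in; nothing more can be done
None
```

The job is handed in at 24.9 s: the lid was tipped about 16°, lifted off and laid flat near the pad's centre, and the module is held upright with its lens about 1 cm above the bore, in line with the studs; that final position comes from the arm's readings and earlier wrist-camera fits, and I viewed no picture of it.

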